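# Crank the toner dock open and lift out the spent cartridge

### The arm

A 6-joint arm with a two-finger parallel gripper is mounted at the origin on the work surface. World frame = base frame: x ahead of the robot, y to its left, z up, the work surface at z = 0. Lengths are in m, angles in rad, forces in N, time in s.
With the tool pointing down it reaches from about 0.4 to 0.925 m from the base axis. Payload 12.5 kg.
Tool frame: the origin (TCP) lies where the fingers leave the gripper's body, on its centre line; the fingertips stand 78 mm ahead of it and the grasp point (between the pads) lies 59 mm ahead of it; z points along the fingers, x is the direction in which the jaws open and shut, and the axes are right-handed (so a half turn about z gives the same grasp; the last joint's range is limited). The gripper opens to 95 mm and grips with 3 to 60 N. Pads are 20 mm wide; open, the fingers measure 119 mm over their backs; the gripper's body (75 mm by 180 mm) begins 59 mm behind the grasp point.
Start: joints at [1.176, 0.491, 1.559, -0, 1.092, -0.106], TCP at [0.178, 0.599, 0.292] pointing down, gripper open.
Joint ranges: [-3.1, 3.1], [-0.84, 2.19], [0.05, 2.79], [-1.13, 4.28], [0.06, 2.93], [-2.69, 2.69]. Speed limits (rad/s): [2.22, 2.22, 2.79, 3.14, 3.14, 3.14].

### API

Orientations are given as a unit quaternion [w, x, y, z].
In Python, from station import arm gives the robot as it stands.
- The arm moves only by the tool apply_moves, never from a script. Its argument "plan" is one flat list of numbers, 7 for each row, row after row: the shift along the tool's x, y, z scaled (see below), then the turn, a rotation vector about the tool's x, y, z scaled (see below), then the finger opening in mm, from 0 to 95.1. In form: [x, y, z, rx, ry, rz, grip, x, y, z, rx, ry, rz, grip, ...]. A call has 1 to 12 rows; each row is the pose to reach, as a shift and turn from the pose commanded when the call began, along the tool's axes at that moment, turning the shorter way round; what a row does not reach only later rows make up. The controller multiplies each number of a shift by 100 cm and each number of a turn by pi rad. A row lasts 1/8 s, in which the tool goes at most 62.5 mm and 10.7 degrees, less where a joint would pass 70% of its speed; a pose out of reach is approached as far as the arm can. A call with a number of a shift or a turn outside -1 to 1 is refused whole. A call with a gripper value outside its range is refused whole. The fingers move at their own pace and stop on an object; "grip_force" is the grip in N (left out, the last holds). Time passes only in rows, so rows that repeat a pose let the fingers close. It gives the time, the measured TCP pose, the force and the opening at its end, in the units of the state.
- arm.get_obs(): the state, without advancing time (a new reading comes with each control period).
- arm.read_camera(name): name is "scene" or "top" or "wrist"; returns (picture, depth): 480x640x3 uint8, red, green, blue; 480x640 float32, m along the optical axis (not along the pixel's ray), 0 where there is no reading.
- arm.camera_model(name): a dict with "fx", "fy", "cx", "cy" (pixels), "camera_from_world" (4x4, takes a point from world to camera coordinates). Camera axes: x right, y down, z forward; pixel columns grow to the right and rows downward; lengths in m; the calibration is good to about 2 mm. A picture is of the moment at which its call begins: read the wrist's pose just before it. camera_model takes no time and is no camera call; for the wrist camera it gives the pose at the moment of the call.
- arm.job_done(): hands the job in, once; it reports no verdict.
Trained networks look in the newest picture that a camera, given by its name, has taken for a name from the list of things; names that differ only in an ending like _2 or _b are one class to them, and where a whole thing is asked for, a point or a joint stands for the part that bears it (a point fixed in the world has none). Each returns a list of dicts, best first, with "score" (0 to 1); they miss things now and then, are a little off and sometimes report something else, mostly with a low value. They report only what shows in the picture. A call takes as long as a camera call. They do not tell look-alikes from the thing itself.
- arm.look_for(camera, name): "uv" ([column, row] in pixels, amid what is visible of it).
- arm.silhouettes(camera, name): "mask" (480x640 bool, what is visible of it) and "uv" ([column, row] in pixels, amid what is visible of it).
- arm.spot_point(camera, name): "uv" ([column, row] in pixels: a listed point, or the origin of a listed thing).
The state is a dict: "time": time; "joint_pos": joint angles; "qd": joint speeds; "joint_torque": joint torques, N m; "position": TCP position; "orientation": TCP orientation; "wrist_force": force on the tool from outside, world axes, zero at the start; "wrist_torque": the same for the moment, N m; "opening": opening from 0.0 (shut) to 1.0 (fully open).
Only numpy, scipy, OpenCV 4.12 (cv2) and the standard library are available. Lean on these libraries where they do the work, as an engineer would, in place of code of your own. Each camera call takes 0.05 s, during which the arm holds its last target. There are 200 camera calls.

### The job

Take hold of the green crank knob and wind it clockwise (seen from above) at a steady pace, easing it through the heavy point in each turn without letting it lurch ahead, right up to its stop, so that the orange lock bar is fully drawn back. Then lift the blue toner cartridge straight up from between its interlocking neighbours without dragging them out, and stand it upright in the green return tray, set down rather than dropped. Let go, and leave everything else where it is.

Things in the scene. Friction and masses are not known exactly. Their poses are not given: they have to be found in the camera images.
- dock: The fixed toner dock, base plate 170 (x) x 400 (y) x 8 mm. Origin: at table height, near its middle; x points away from the robot at yaw 0. At its +y end a white gearbox, 150 x 150 mm, top 115 mm above the table, carries the crank. At its -y end, centred at dock (0, -100 mm), is the bay: a box with walls 43 mm high in which three cartridges stand side by side along y.
- crank_axis (a point): Point on the vertical crank axis, dock (0, 130 mm), 187 mm above the table, at mid-height of the knob. Crank arm: 24 mm wide, top 159 mm above the table. It winds clockwise seen from above; 1.4 to 1.8 turns remain to a rigid stop. The arm is clamped on its shaft at another angle each time, so the angles of the heavy points and of the stop are not known beforehand.
- plunger_seat (a point): Top of the dark block on the gearbox, 64 mm from the crank axis, holding a spring plunger that a brass roller under the arm passes once a turn: the heavy point. Over 0.6 rad the push needed at the knob rises to about 16 N (else 2 N), then for 0.6 rad the spring drives the crank ahead as hard: an unheld knob shoots forward. Two heavy points remain; the stop is 1 rad past the end of the second.
- knob: The crank's green upright knob, a cylinder 26 mm in diameter and 56 mm tall that spins freely on the crank arm, 65 mm from the crank axis. Origin: centre of its underside, 160 mm above the table; z up along it.
- lock_tip (a point): Middle of the -y end of the orange lock bar: 14 mm wide (dock x), 12 mm thick, centre 106 mm above the table at dock x = 55 mm. The bar lies 2 mm above the blue cartridge and blocks it. The crank draws it towards dock +y by 4 mm per rad (25 mm per turn); at the stop the tip is at dock y = -74 mm, just clear of the blue cartridge.
- cartridge: Blue toner cartridge, loose, 0.36-0.6 kg, 130 (x) x 44 (y) x 90 mm. Origin: centre of underside. It stands in mid-bay, aligned with the dock, on a floor 8 mm above the table. Grip fin on top, central: 14 mm thick (x), 30 wide (y), up to 131 mm above the origin. T-ribs on both y faces (72 mm over all) sit in the neighbours' T-grooves, 2 mm play: it only goes straight up, 95 mm to be free.
- left_neighbour: The black cartridge on the +y side, loose, 0.6 kg, 130 x 44 x 90 mm with a fin up to 116 mm above its origin (centre of underside). It stays in the bay.
- right_neighbour: The grey cartridge on the -y side, otherwise as the black one. It stays in the bay.
- tray: The fixed green return tray, an open box 200 (x) x 140 (y) x 45 mm high, walls and floor 6 mm. Origin: centre of its underside. The cartridge stands in it with its long side along the tray's long side, either way round.
- mug: White mug, 80 mm across, 90 mm high, loose bystander. Origin: centre of its underside.
- stapler: Red and black stapler, 36 x 130 x 44 mm, loose bystander. Origin: centre of its underside.
- punch: Blue and black hole punch, 100 x 120 x 64 mm, loose bystander. Origin: centre of its underside.
- tape: Tape dispenser with a yellow roll, 150 x 55 x 84 mm, loose bystander. Origin: centre of its underside.
- carton: Small cardboard carton, 130 x 90 x 70 mm, loose bystander. Origin: centre of its underside.
There are look-alikes about, which are no part of the job. Leave any pink look-alike of the cartridge alone. Several things have the shape of the tray; the one meant has the colours described above.

How it is judged:
On the way, in this order (a step that is already met when the one before it is completed fails the run):
1. the crank is wound to its stop: the lock bar is fully drawn back (tip within 2 mm of its end position) (y of lock_tip in the frame of dock above -0.076 m), for 0.2 s.
2. the blue cartridge is lifted out of the bay, upright, with both neighbours still in place (height (world z) of cartridge above 0.103 m and angle between cartridge's own z axis and vertical below 0.3 rad and distance of each of left_neighbour, right_neighbour from where it was at the start of the episode below 0.012 m), for 0.1 s.
At the end, for the whole second after the job is handed in: The blue cartridge stands at rest on the tray's floor (within 6 mm), upright (0.1 rad), centred within 34 mm in both directions; the lock bar is within 2 mm of fully drawn back; both neighbours are within 12 mm of where they began (x of cartridge in the frame of tray between -0.034 and 0.034 m and y of cartridge in the frame of tray between -0.034 and 0.034 m and z of cartridge in the frame of tray below 0.012 m and angle between cartridge's own z axis and vertical below 0.1 rad and linear speed of cartridge below 0.02 m/s and y of lock_tip in the frame of dock above -0.076 m and distance of each of left_neighbour, right_neighbour from where it was at the start of the episode below 0.012 m); the robot touches nothing.
It fails at once if the crank lurches: the knob moves faster than 0.35 m/s (linear speed of knob above 0.35 m/s).
It fails at once if the blue cartridge is tipped by more than 0.4 rad (angle between cartridge's own z axis and vertical above 0.4 rad).
It fails at once if the blue cartridge is dropped (falls at more than 0.5 m/s unheld) (linear speed of cartridge above 0.5 m/s and contact force between the fingers and cartridge below 0.2 N).
It fails at once if a neighbouring cartridge is dragged out or moved by more than 25 mm (distance of any of left_neighbour, right_neighbour from where it was at the start of the episode above 0.025 m).
It fails at once if a bystander is moved by more than 40 mm (distance of any of mug, stapler, punch, tape, carton from where it was at the start of the episode above 0.04 m).
It also fails if it takes over 72 s, if anything falls off the work surface, if the arm or the gripper's body presses on something with over 40 N, if the wrist force passes 120 N, or if a joint passes its speed limit or range.

## Working session

There is one attempt and no reset: what is moved stays moved. The work goes in short steps, Python scripts to look and compute and a tool call to move; the robot and the scene stay as the last step left them, time stands still between calls to the robot, and variables do not carry over. Pictures are saved under pics/ and viewed, on a budget of 10 in all, crops included, one or two more only if the job needs it, and the job is handed in when it is done.

Besides the shell and the picture viewer there is one more tool, called after ">>>" by a JSON object that holds its "method" and its "body". apply_moves: Moves the arm, as the interface text tells. Shifts and turns lie within -1 to 1; 1 stands for 100 cm of shift or pi rad of turn. Its arguments: {"type":"object","properties":{"plan":{"type":"array","items":{"type":"number"}},"grip_force":{"type":"number"}},"required":["plan"]}

```bash
mkdir -p pics; ls; cat > h.py <<'E'
import numpy as np, cv2
from station import arm
def unproj(cam,uv,depth=None,z=None,M=None):
    m=M or arm.camera_model(cam); T=np.linalg.inv(np.array(m["camera_from_world"]))
    r=np.array([(uv[0]-m["cx"])/m["fx"],(uv[1]-m["cy"])/m["fy"],1.0])
    if depth is not None: return (T@np.append(r*depth,1))[:3]
    d=T[:3,:3]@r; o=T[:3,3]; return o+d*(z-o[2])/d[2]
def save(n,im,s=1): cv2.imwrite('pics/'+n+'.png',cv2.resize(im[:,:,::-1],None,fx=s,fy=s))
E
python3 - <<'E'
from h import *
o=arm.get_obs();print(o)
for c in ("scene","top"):
    im,d=arm.read_camera(c);save(c+"0",im);np.save(c+'0.npy',d);np.save(c+'0i.npy',im)
    for n in ("dock","knob","crank_axis","plunger_seat","lock_tip","cartridge","left_neighbour","right_neighbour","tray"):
        for r in arm.spot_point(c,n)[:3]:
            u,v=np.round(r["uv"]).astype(int); 
            dd=d[min(max(v,0),479),min(max(u,0),639)]
            print(c,n,round(r["score"],2),u,v,unproj(c,r["uv"],depth=dd).round(3))
E
```

```text
pics
{'time': 0.0, 'joint_pos': array([ 1.17637224e+00,  4.91567757e-01,  1.55946253e+00, -2.39423617e-05,
        1.09168897e+00, -1.05581145e-01]), 'qd': array([ 0.00126624,  0.00184525, -0.00018873, -0.00108302,  0.00067129,
        0.00073345]), 'joint_torque': array([ 1.83301679e-03, -6.12640500e+01, -2.58182591e+01,  6.93172077e-02,
        4.81982832e-02, -1.46076968e-04]), 'position': array([0.17793577, 0.59896806, 0.2916521 ]), 'orientation': array([ 2.96521497e-04,  8.01508667e-01,  5.97982892e-01, -4.79061339e-04]), 'wrist_force': array([ 0.21446576, -0.39593989,  0.03560178]), 'wrist_torque': array([-0.00782741,  0.03254574, -0.03104785]), 'opening': 1.0016291936993882}
scene dock 0.58 346 276 [0.59  0.012 0.098]
scene knob 0.54 366 222 [0.565 0.124 0.19 ]
scene crank_axis 0.93 373 200 [0.511 0.247 0.117]
scene plunger_seat 0.63 393 224 [0.611 0.191 0.146]
scene plunger_seat 0.32 375 156 [0.396 0.443 0.058]
scene lock_tip 0.63 338 295 [ 0.607 -0.047  0.105]
scene lock_tip 0.18 216 363 [ 0.447 -0.339  0.007]
scene cartridge 0.95 322 298 [ 0.578 -0.075  0.1  ]
scene cartrid
[... 458 characters left out ...]
8]
top dock 0.76 331 215 [0.544 0.074 0.007]
top knob 0.61 301 194 [0.547 0.13  0.213]
top crank_axis 0.6 273 193 [0.561 0.197 0.164]
top plunger_seat 0.63 370 122 [ 0.767 -0.022  0.041]
top plunger_seat 0.61 273 172 [0.614 0.199 0.145]
top plunger_seat 0.4 501 252 [ 0.449 -0.335  0.009]
top lock_tip 0.96 384 180 [ 0.606 -0.051  0.094]
top cartridge 0.91 373 288 [ 0.357 -0.024  0.092]
top cartridge 0.9 375 209 [ 0.539 -0.031  0.095]
top left_neighbour 0.61 383 179 [ 0.607 -0.05   0.099]
top left_neighbour 0.57 354 212 [0.53  0.018 0.095]
top right_neighbour 0.66 393 208 [ 0.541 -0.072  0.093]
top right_neighbour 0.64 374 125 [ 0.765 -0.035  0.029]
top tray 0.76 499 254 [ 0.444 -0.331  0.006]
```

View pics/scene0.png

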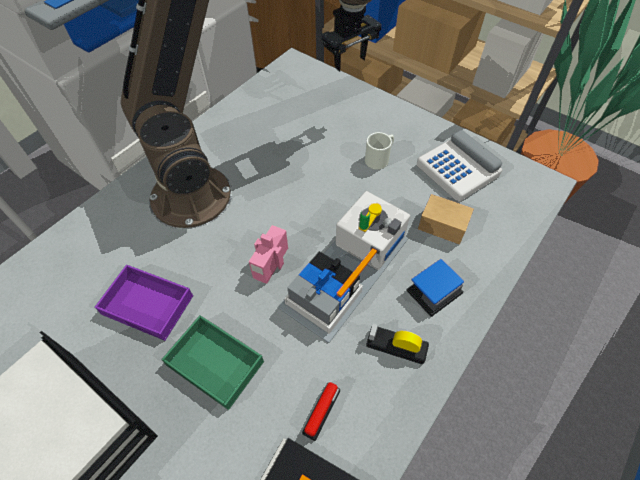

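View pics/top0.png

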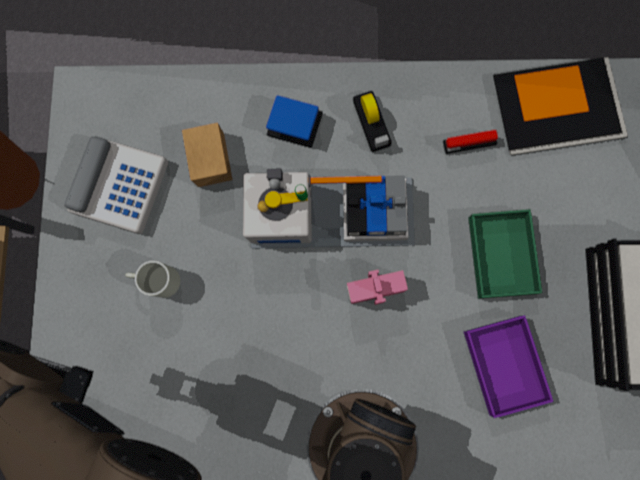

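The scene shows the dock in the centre. The knob is at scene (366,222) and top (301,194), and the lock bar tip is at top (384,180).

- **Cartridge candidates:** blue in the bay at top (378,208), pink look-alike at top (377,287). I choose the blue one.
- **Tray candidates:** green at top (505,254), purple at top (508,366). I choose the green one.
- **Knob:** the green cylinder at top (301,194). The yellow part is the arm.

```bash
cat >> h.py <<'E'
def cloud(cam,d,M=None):
    m=M or arm.camera_model(cam); T=np.linalg.inv(np.array(m["camera_from_world"]))
    v,u=np.mgrid[0:480,0:640]
    P=np.stack([(u-m["cx"])/m["fx"]*d,(v-m["cy"])/m["fy"]*d,d],-1)
    return P@T[:3,:3].T+T[:3,3]
def rect(P,sel):
    q=P[sel][:,:2].astype(np.float32); c,s,a=cv2.minAreaRect(q*1000)
    return len(q),np.round(c,1),np.round(s,1),round(a,2),P[sel][:,2].mean().round(4)
E
python3 - <<'E'
from h import *
for c in("top","scene"):
    d=np.load(c+'0.npy');im=np.load(c+'0i.npy');P=cloud(c,d);x,y,z=np.moveaxis(P,-1,0)
    hsv=cv2.cvtColor(im,cv2.COLOR_RGB2HSV);H,S,V=[hsv[...,i].astype(int) for i in range(3)]
    gr=(H>40)&(H<90)&(S>90)
    roi=(x>.4)&(x<.75)&(y>-.2)&(y<.3)&(d>0)
    print(c,'gearbox',rect(P,roi&(abs(z-.115)<.006)&(y>.08)&(S<60)&(V>120)))
    k=roi&gr&(z>.17);print('knob',rect(P,k),np.median(P[k],0),P[k].max(0))
    y_=roi&(H>20)&(H<35)&(S>120)&(z>.13);print('yellow',rect(P,y_),P[y_].max(0))
    b=roi&(H>100)&(H<125)&(S>120)&(y<.05);print('blue top',rect(P,b&(abs(z-.098)<.006)),'fin',rect(P,b&(z>.12)))
    o=roi&(H>8)&(H<20)&(S>150)&(z>.09)&(y<.09)&(x<.65);print('bar',rect(P,o),P[o][:,1].min())
    t=gr&(z>.035)&(z<.055)&(y<-.2)&(d>0);print('tray rim',rect(P,t))
    t=gr&(z<.055)&(y<-.2)&(d>0);print('tray',rect(P,t))
m=arm.camera_model("wrist");o=arm.get_obs()
from scipy.spatial.transform import Rotation as R
q=o['orientation'];Rt=R.from_quat(q[[1,2,3,0]]).as_matrix()
T=np.linalg.inv(np.array(m["camera_from_world"]));print('cam in tool',Rt.T@(T[:3,3]-o['position']),(Rt.T@T[:3,:3]).round(3),m["fx"])
print(Rt.round(3))
E
```

```text
top gearbox (2394, array([548.5, 197.9]), array([148.7, 148.1]), 0.94, np.float64(0.114))
knob (63, array([548.5, 131. ]), array([ 9.1, 23.3]), 8.74, np.float64(0.1954)) [0.5463204  0.12941651 0.19650899] [0.55477071 0.14323523 0.21455748]
yellow (489, array([550.9, 177.8]), array([ 36. , 112.1]), 6.17, np.float64(0.1576)) [0.56626503 0.23263046 0.21965763]
blue top (898, array([547.6, -31.6]), array([124.1,  77.1]), 15.63, np.float64(0.0969)) fin (106, array([552. , -32.3]), array([14. , 29.4]), 1.54, np.float64(0.1351))
bar (361, array([605.5,  23.1]), array([ 14. , 131.1]), 1.06, np.float64(0.1091)) -0.04241362169661122
tray rim (779, array([ 443.5, -338.4]), array([197.6, 142.8]), 4.36, np.float64(0.0422))
tray (5294, array([ 586.6, -418.7]), array([309.1, 718.8]), 84.64, np.float64(0.012))
scene gearbox (1568, array([548.4, 194.2]), array([150.6, 154.3]), 0.69, np.float64(0.1149))
knob (110, array([560.9, 123.1]), array([22.7, 13.4]), 40.18, np.float64(0.1952)) [0.56156242 0.12030181 0.19626956] [0.56883304 0.13543899 0.21690449]
yellow (208, array([551.9, 165.7]), array([34. , 96.3]), 6.46, np.float64(0.1607)) [0.56868404 0.21368173 0.21857766]
blue top (692, array([552.7, -33.3]), array([ 74.6, 130.9]), 87.9, np.float64(0.0979)) fin (95, array([552.1, -35.6]), array([30. , 14.8]), 89.63, np.float64(0.1349))
bar (294, array([603.3,  21.3]), array([ 20.4, 137.2]), 0.08, np.float64(0.1106)) -0.04730774869983684
tray rim (805, array([ 444.9, -341.3]), array([199.7, 139.6]), 4.84, np.float64(0.0431))
tray (4972, array([ 452.5, -427.4]), array([200.3, 312.5]), 4.84, np.float64(0.0141))
cam in tool [-0.00057639 -0.06788649 -0.09309851] [[ 1.    -0.     0.001]
 [ 0.     0.969  0.246]
 [-0.001 -0.246  0.969]] 431.0623895414214
[[ 0.285  0.959  0.   ]
 [ 0.959 -0.285  0.   ]
 [ 0.    -0.    -1.   ]]
```

>>> {"method": "apply_moves", "body": {"plan": [-0.324, 0.488, -0.108, 0, 0, 0.408, 95, -0.324, 0.488, -0.108, 0, 0, 0.408, 95, -0.324, 0.488, -0.108, 0, 0, 0.408, 95, -0.324, 0.488, -0.108, 0, 0, 0.408, 95, -0.324, 0.488, -0.108, 0, 0, 0.408, 95, -0.324, 0.488, -0.108, 0, 0, 0.408, 95, -0.324, 0.488, -0.108, 0, 0, 0.408, 95, -0.324, 0.488, -0.108, 0, 0, 0.408, 95, -0.324, 0.488, -0.108, 0, 0, 0.408, 95, -0.324, 0.488, -0.108, 0, 0, 0.408, 95, -0.324, 0.488, -0.108, 0, 0, 0.408, 95, -0.324, 0.488, -0.108, 0, 0, 0.408, 95]}}

```text
time: 2.5
position: [0.553, 0.15, 0.4]
orientation: [-0.0, 1.0, 0.0, -0.0]
wrist_force: [-0.4, -1.1, -0.7]
opening: 0.998
```

```bash
cat > meas.py <<'E'
from h import *
import sys
def run(name):
    M=arm.camera_model("wrist");im,d=arm.read_camera("wrist");o=arm.get_obs()
    print('t',o['time'],'pos',o['position'].round(4),'q',o['orientation'].round(4),'j',o['joint_pos'].round(3),'F',o['wrist_force'].round(1))
    save(name,im);P=cloud("wrist",d,M);x,y,z=np.moveaxis(P,-1,0)
    hsv=cv2.cvtColor(im,cv2.COLOR_RGB2HSV);H,S,V=[hsv[...,i].astype(int) for i in range(3)]
    gr=(H>40)&(H<90)&(S>90);roi=(x>.4)&(x<.75)&(y>-.2)&(y<.3)&(d>0)
    yl=(H>20)&(H<35)&(S>120);b=(H>100)&(H<125)&(S>120)
    for n,s in dict(gearbox=roi&(abs(z-.115)<.005)&(y>.08)&(S<60),knobtop=roi&gr&(abs(z-.216)<.005),armtop=roi&yl&(abs(z-.159)<.006),yelhigh=roi&yl&(z>.17),
        bluetop=roi&b&(abs(z-.098)<.005)&(y<.05),fin=roi&b&(abs(z-.139)<.006)&(y<.05),bar=roi&(H>8)&(H<20)&(S>150)&(abs(z-.112)<.006)&(y<.12)).items():
        if s.sum()>5: print(n,rect(P,s),'min',P[s].min(0).round(4),'max',P[s].max(0).round(4))
    return P,im
if __name__=="__main__": run(sys.argv[1])
E
python3 meas.py w1
```

```text
t 2.55 pos [0.5528 0.1503 0.4   ] q [-1.e-04  1.e+00  5.e-04 -3.e-04] j [0.15  0.325 1.535 0.    1.282 0.149] F [ 0.1  0.3 -1. ]
gearbox (23451, array([549.6, 192.5]), array([149.8, 153.8]), 0.87, np.float64(0.1159)) min [0.4737 0.1163 0.11  ] max [0.6252 0.2698 0.12  ]
knobtop (357, array([557.4, 131.7]), array([24.6, 22.3]), 0.46, np.float64(0.2144)) min [0.5451 0.1205 0.2111] max [0.5697 0.1429 0.2178]
armtop (3167, array([549.9, 165.7]), array([35. , 93.1]), 0.7, np.float64(0.1616)) min [0.532  0.1192 0.1539] max [0.5677 0.2123 0.165 ]
yelhigh (4144, array([557.8, 160.7]), array([ 46. , 108.6]), 89.94, np.float64(0.4185)) min [0.5035 0.1377 0.2161] max [0.6121 0.1837 0.4284]
bluetop (3287, array([545.2, -41.5]), array([113.9,  48.9]), 0.77, np.float64(0.0986)) min [ 0.4882 -0.0658  0.0946] max [ 0.6023 -0.0168  0.1029]
fin (270, array([553.3, -27.5]), array([13.2, 16.5]), 0.05, np.float64(0.1387)) min [ 0.5467 -0.0357  0.1331] max [ 0.5599 -0.0192  0.1413]
bar (1639, array([607. ,  34.4]), array([ 14. , 162.5]), 0.85, np.float64(0.1125)) min [ 0.599  -0.0469  0.1063] max [0.6145 0.1156 0.1154]
```

View pics/w1.png

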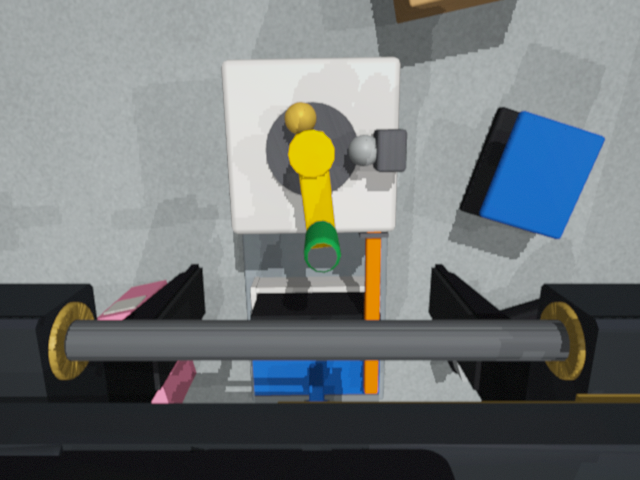

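The wrist view shows the green knob top at (322,252), the hub at (312,153), the brass roller at (300,117) and the plunger at (380,150). The pink look-alike is at the left edge, and blue is in mid-bay at (318,370) with the orange bar over it. I'll grip the knob with the jaws along y, because the first heavy point should fall when the knob is on the −x side.

>>> {"method": "apply_moves", "body": {"plan": [0.0045, 0.0185, 0.05, 0, 0, -0.5, 60, 0.0045, 0.0185, 0.05, 0, 0, -0.5, 60, 0.0045, 0.0185, 0.05, 0, 0, -0.5, 60, 0.0045, 0.0185, 0.05, 0, 0, -0.5, 60, 0.0045, 0.0185, 0.05, 0, 0, -0.5, 60, 0.0045, 0.0185, 0.05, 0, 0, -0.5, 60, 0.0045, 0.0185, 0.05, 0, 0, -0.5, 60, 0.0045, 0.0185, 0.05, 0, 0, -0.5, 60, 0.0045, 0.0185, 0.05, 0, 0, -0.5, 60, 0.0045, 0.0185, 0.09, 0, 0, -0.5, 60, 0.0045, 0.0185, 0.125, 0, 0, -0.5, 60, 0.0045, 0.0185, 0.153, 0, 0, -0.5, 60], "grip_force": 30}}

```text
time: 4.05
position: [0.557, 0.1323, 0.246]
orientation: [-0.0, 0.706, 0.708, -0.0]
wrist_force: [0.6, -0.6, 0.9]
opening: 0.63
```

>>> {"method": "apply_moves", "body": {"plan": [0, 0, 0, 0, 0, 0, 60, 0, 0, 0, 0, 0, 0, 40, 0, 0, 0, 0, 0, 0, 20, 0, 0, 0, 0, 0, 0, 20, 0, 0, 0, 0, 0, 0, 20, 0, 0, 0, 0, 0, 0, 20], "grip_force": 30}}

```text
time: 4.8
position: [0.5581, 0.1309, 0.2476]
orientation: [0.0, 0.707, 0.707, 0.0]
wrist_force: [-0.6, -0.4, 4.3]
opening: 0.266
```

```bash
python3 meas.py w2
```

```text
t 4.85 pos [0.5581 0.1309 0.2476] q [2.000e-04 7.071e-01 7.072e-01 2.000e-04] j [ 0.115  0.467  1.739 -0.     0.934 -1.456] F [-1.6 -0.7  5.1]
gearbox (43078, array([537. , 193.8]), array([125.8, 150.5]), 0.01, np.float64(0.116)) min [0.474  0.1186 0.11  ] max [0.5999 0.2691 0.12  ]
knobtop (953, array([554.4, 128.1]), array([20.9, 32.6]), 0.05, np.float64(0.2139)) min [0.544  0.1118 0.211 ] max [0.5649 0.1444 0.22  ]
armtop (8160, array([549.2, 165.2]), array([30.3, 93.7]), 5.2, np.float64(0.1613)) min [0.5313 0.1183 0.153 ] max [0.565  0.2121 0.165 ]
yelhigh (3029, array([546.6, 146.7]), array([ 46.3, 115.5]), 1.55, np.float64(0.2669)) min [0.5231 0.0887 0.1702] max [0.5699 0.2047 0.2954]
bluetop (11887, array([551.8, -10.4]), array([ 85.8, 124.2]), 80.48, np.float64(0.0986)) min [ 0.4883 -0.0588  0.093 ] max [0.6072 0.0325 0.103 ]
fin (498, array([552.9, -22.7]), array([14.3,  7.9]), 4.99, np.float64(0.1377)) min [ 0.5458 -0.0273  0.133 ] max [ 0.5602 -0.0189  0.1414]
bar (393, array([601.1, -17.3]), array([ 1.7, 55.9]), 0.41, np.float64(0.1089)) min [ 0.6001 -0.0452  0.106 ] max [0.602  0.0107 0.1124]
```

View pics/w2.png

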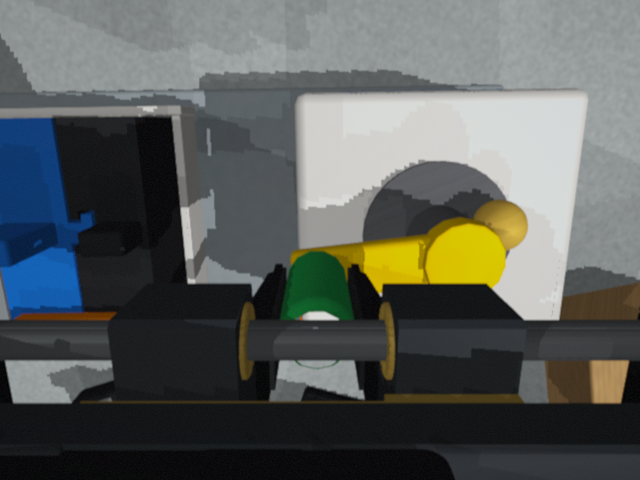

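The knob sits centred between the pads: the opening is 25 mm, the knob is at (318,290), and the pads are clear of the arm. Next, the arc waypoints.

```bash
cat > arc.py <<'E'
import numpy as np,sys
def arc(C,p0,steps,R=.065,grip=20):
    # p0 commanded xy; tool x=+Y, y=+X
    a0=np.arctan2(p0[1]-C[1],p0[0]-C[0]);out=[]
    for s in np.cumsum(steps):
        p=np.array(C)+R*np.array([np.cos(a0-s),np.sin(a0-s)]);d=p-p0
        out+=[round(d[1],4),round(d[0],4),0,0,0,0,grip]
    print(out,'end cmd',p.round(4),'ang',round(a0-s,3))
if __name__=="__main__":
    v=[float(a) for a in sys.argv[1:]]
    arc(v[:2],np.array(v[2:4]),[v[4]]*int(v[5]))
E
python3 arc.py .5495 .196 .5575 .1315 .1 12
```

```text
[np.float64(-0.0005), np.float64(-0.0065), 0, 0, 0, 0, 20, np.float64(-0.0003), np.float64(-0.013), 0, 0, 0, 0, 20, np.float64(0.0005), np.float64(-0.0194), 0, 0, 0, 0, 20, np.float64(0.002), np.float64(-0.0258), 0, 0, 0, 0, 20, np.float64(0.0041), np.float64(-0.0319), 0, 0, 0, 0, 20, np.float64(0.0067), np.float64(-0.0378), 0, 0, 0, 0, 20, np.float64(0.01), np.float64(-0.0434), 0, 0, 0, 0, 20, np.float64(0.0138), np.float64(-0.0487), 0, 0, 0, 0, 20, np.float64(0.0181), np.float64(-0.0536), 0, 0, 0, 0, 20, np.float64(0.0229), np.float64(-0.058), 0, 0, 0, 0, 20, np.float64(0.0281), np.float64(-0.0619), 0, 0, 0, 0, 20, np.float64(0.0337), np.float64(-0.0652), 0, 0, 0, 0, 20] end cmd [0.4923 0.1652] ang -2.647
```

>>> {"method": "apply_moves", "body": {"plan": [-0.0005, -0.0065, 0, 0, 0, 0, 20, -0.0003, -0.013, 0, 0, 0, 0, 20, 0.0005, -0.0194, 0, 0, 0, 0, 20, 0.002, -0.0258, 0, 0, 0, 0, 20, 0.0041, -0.0319, 0, 0, 0, 0, 20, 0.0067, -0.0378, 0, 0, 0, 0, 20, 0.01, -0.0434, 0, 0, 0, 0, 20, 0.0138, -0.0487, 0, 0, 0, 0, 20, 0.0181, -0.0536, 0, 0, 0, 0, 20, 0.0229, -0.058, 0, 0, 0, 0, 20, 0.0281, -0.0619, 0, 0, 0, 0, 20, 0.0337, -0.0652, 0, 0, 0, 0, 20], "grip_force": 60}}

```text
time: 6.35
position: [0.4926, 0.165, 0.2476]
orientation: [0.0, 0.707, 0.707, 0.0]
wrist_force: [2.0, 0.4, 5.0]
opening: 0.265
```

```bash
sed -i 's/print(out/print([float(a) for a in out]/' arc.py; python3 meas.py w3 | egrep "^t|knob|bar"; python3 arc.py .5495 .196 .4923 .1652 .1 12
```

```text
t 6.4 pos [0.4923 0.1655 0.2476] q [1.000e-04 7.070e-01 7.072e-01 6.000e-04] j [ 1.970e-01  3.970e-01  1.868e+00  1.000e-03  8.750e-01 -1.375e+00] F [1.5 2.3 4.9]
knobtop (951, array([483.5, 164.5]), array([31.4, 21.5]), 51.09, np.float64(0.214)) min [0.4791 0.1456 0.211 ] max [0.5017 0.1794 0.2191]
[0.0059, -0.0028, 0.0, 0.0, 0.0, 0.0, 20.0, 0.012, -0.005, 0.0, 0.0, 0.0, 0.0, 20.0, 0.0183, -0.0066, 0.0, 0.0, 0.0, 0.0, 20.0, 0.0247, -0.0075, 0.0, 0.0, 0.0, 0.0, 20.0, 0.0312, -0.0078, 0.0, 0.0, 0.0, 0.0, 20.0, 0.0377, -0.0074, 0.0, 0.0, 0.0, 0.0, 20.0, 0.0441, -0.0064, 0.0, 0.0, 0.0, 0.0, 20.0, 0.0504, -0.0048, 0.0, 0.0, 0.0, 0.0, 20.0, 0.0565, -0.0025, 0.0, 0.0, 0.0, 0.0, 20.0, 0.0623, 0.0003, 0.0, 0.0, 0.0, 0.0, 20.0, 0.0678, 0.0038, 0.0, 0.0, 0.0, 0.0, 20.0, 0.073, 0.0077, 0.0, 0.0, 0.0, 0.0, 20.0] end cmd [0.5    0.2382] ang -3.848
```

>>> {"method": "apply_moves", "body": {"plan": [0.0059, -0.0028, 0, 0, 0, 0, 20, 0.012, -0.005, 0, 0, 0, 0, 20, 0.0183, -0.0066, 0, 0, 0, 0, 20, 0.0247, -0.0075, 0, 0, 0, 0, 20, 0.0312, -0.0078, 0, 0, 0, 0, 20, 0.0377, -0.0074, 0, 0, 0, 0, 20, 0.0441, -0.0064, 0, 0, 0, 0, 20, 0.0504, -0.0048, 0, 0, 0, 0, 20, 0.0565, -0.0025, 0, 0, 0, 0, 20, 0.0623, 0.0003, 0, 0, 0, 0, 20, 0.0678, 0.0038, 0, 0, 0, 0, 20, 0.073, 0.0077, 0, 0, 0, 0, 20]}}

```text
time: 7.9
position: [0.5005, 0.2379, 0.2476]
orientation: [0.0, 0.707, 0.707, 0.0]
wrist_force: [2.5, -2.6, 4.2]
opening: 0.267
```

```bash
python3 meas.py w4 | egrep "^t|knob|bar"; python3 arc.py .5495 .196 .5 .2382 .1 12
```

```text
t 7.95 pos [0.5012 0.2385 0.2476] q [5.000e-04 7.070e-01 7.072e-01 1.000e-03] j [ 0.325  0.443  1.785  0.     0.912 -1.246] F [7.3 4.5 2.9]
knobtop (913, array([495.7, 234.7]), array([16.4, 23.4]), 40.74, np.float64(0.2139)) min [0.4869 0.2257 0.211 ] max [0.5095 0.2485 0.2175]
bar (413, array([599.4,  80.2]), array([ 2.3, 64. ]), 0.94, np.float64(0.1081)) min [0.5978 0.0482 0.106 ] max [0.6008 0.1122 0.1111]
[0.0047, 0.0045, 0.0, 0.0, 0.0, 0.0, 20.0, 0.009, 0.0094, 0.0, 0.0, 0.0, 0.0, 20.0, 0.0127, 0.0147, 0.0, 0.0, 0.0, 0.0, 20.0, 0.0159, 0.0204, 0.0, 0.0, 0.0, 0.0, 20.0, 0.0185, 0.0263, 0.0, 0.0, 0.0, 0.0, 20.0, 0.0205, 0.0325, 0.0, 0.0, 0.0, 0.0, 20.0, 0.0219, 0.0388, 0.0, 0.0, 0.0, 0.0, 20.0, 0.0227, 0.0453, 0.0, 0.0, 0.0, 0.0, 20.0, 0.0228, 0.0518, 0.0, 0.0, 0.0, 0.0, 20.0, 0.0222, 0.0583, 0.0, 0.0, 0.0, 0.0, 20.0, 0.021, 0.0646, 0.0, 0.0, 0.0, 0.0, 20.0, 0.0192, 0.0709, 0.0, 0.0, 0.0, 0.0, 20.0] end cmd [0.5709 0.2574] ang 1.236
```

>>> {"method": "apply_moves", "body": {"plan": [0.0047, 0.0045, 0, 0, 0, 0, 20, 0.009, 0.0094, 0, 0, 0, 0, 20, 0.0127, 0.0147, 0, 0, 0, 0, 20, 0.0159, 0.0204, 0, 0, 0, 0, 20, 0.0185, 0.0263, 0, 0, 0, 0, 20, 0.0205, 0.0325, 0, 0, 0, 0, 20, 0.0219, 0.0388, 0, 0, 0, 0, 20, 0.0227, 0.0453, 0, 0, 0, 0, 20, 0.0228, 0.0518, 0, 0, 0, 0, 20, 0.0222, 0.0583, 0, 0, 0, 0, 20, 0.021, 0.0646, 0, 0, 0, 0, 20, 0.0192, 0.0709, 0, 0, 0, 0, 20]}}

```text
time: 9.45
position: [0.571, 0.2571, 0.2476]
orientation: [-0.0, 0.707, 0.707, -0.0]
wrist_force: [-2.2, 1.1, 8.1]
opening: 0.262
```

```bash
python3 meas.py w5 | egrep "^t|knob|bar"; python3 arc.py .5495 .196 .5709 .2574 .13 12
```

```text
t 9.5 pos [0.5717 0.2569 0.2475] q [-1.000e-04  7.071e-01  7.072e-01  0.000e+00] j [ 0.317  0.539  1.604  0.     0.999 -1.254] F [-0.2  0.7  7.1]
knobtop (947, array([561. , 256.5]), array([ 8.5, 23.8]), 0.07, np.float64(0.2139)) min [0.5568 0.2446 0.211 ] max [0.5653 0.2684 0.2174]
bar (1669, array([605.5,  96.5]), array([13.8, 47. ]), 1.46, np.float64(0.1121)) min [0.5985 0.0728 0.1061] max [0.6124 0.1198 0.1148]
[-0.0033, 0.0078, 0.0, 0.0, 0.0, 0.0, 20.0, -0.0076, 0.0151, 0.0, 0.0, 0.0, 0.0, 20.0, -0.0128, 0.0217, 0.0, 0.0, 0.0, 0.0, 20.0, -0.0188, 0.0277, 0.0, 0.0, 0.0, 0.0, 20.0, -0.0255, 0.0328, 0.0, 0.0, 0.0, 0.0, 20.0, -0.0328, 0.037, 0.0, 0.0, 0.0, 0.0, 20.0, -0.0406, 0.0402, 0.0, 0.0, 0.0, 0.0, 20.0, -0.0488, 0.0424, 0.0, 0.0, 0.0, 0.0, 20.0, -0.0572, 0.0435, 0.0, 0.0, 0.0, 0.0, 20.0, -0.0656, 0.0435, 0.0, 0.0, 0.0, 0.0, 20.0, -0.074, 0.0424, 0.0, 0.0, 0.0, 0.0, 20.0, -0.0821, 0.0402, 0.0, 0.0, 0.0, 0.0, 20.0] end cmd [0.6111 0.1753] ang -0.325
```

>>> {"method": "apply_moves", "body": {"plan": [-0.0033, 0.0078, 0, 0, 0, 0, 20, -0.0076, 0.0151, 0, 0, 0, 0, 20, -0.0128, 0.0217, 0, 0, 0, 0, 20, -0.0188, 0.0277, 0, 0, 0, 0, 20, -0.0255, 0.0328, 0, 0, 0, 0, 20, -0.0328, 0.037, 0, 0, 0, 0, 20, -0.0406, 0.0402, 0, 0, 0, 0, 20, -0.0488, 0.0424, 0, 0, 0, 0, 20, -0.0572, 0.0435, 0, 0, 0, 0, 20, -0.0656, 0.0435, 0, 0, 0, 0, 20, -0.074, 0.0424, 0, 0, 0, 0, 20, -0.0821, 0.0402, 0, 0, 0, 0, 20]}}

```text
time: 11.0
position: [0.6118, 0.1749, 0.2476]
orientation: [0.0, 0.707, 0.707, 0.001]
wrist_force: [3.2, 2.4, 5.4]
opening: 0.262
```

```bash
python3 meas.py w6 | egrep "^t|knob|bar"; python3 arc.py .5495 .196 .6111 .1753 .13 12
```

```text
t 11.05 pos [0.6115 0.174  0.2476] q [2.000e-04 7.071e-01 7.071e-01 3.000e-04] j [ 0.173  0.55   1.581 -0.     1.01  -1.397] F [ 3.1 -2.1  7.1]
knobtop (1013, array([609.6, 178.1]), array([24.8, 32.7]), 11.85, np.float64(0.2141)) min [0.5981 0.1596 0.211 ] max [0.6229 0.1928 0.2208]
bar (5218, array([606.2,  57.9]), array([ 13.5, 118.4]), 0.94, np.float64(0.1122)) min [ 0.5985 -0.0014  0.106 ] max [0.6135 0.117  0.1172]
[-0.0078, -0.0032, 0.0, 0.0, 0.0, 0.0, 20.0, -0.0151, -0.0074, 0.0, 0.0, 0.0, 0.0, 20.0, -0.0219, -0.0125, 0.0, 0.0, 0.0, 0.0, 20.0, -0.0279, -0.0184, 0.0, 0.0, 0.0, 0.0, 20.0, -0.0331, -0.0251, 0.0, 0.0, 0.0, 0.0, 20.0, -0.0374, -0.0324, 0.0, 0.0, 0.0, 0.0, 20.0, -0.0407, -0.0401, 0.0, 0.0, 0.0, 0.0, 20.0, -0.0429, -0.0483, 0.0, 0.0, 0.0, 0.0, 20.0, -0.0441, -0.0566, 0.0, 0.0, 0.0, 0.0, 20.0, -0.0442, -0.0651, 0.0, 0.0, 0.0, 0.0, 20.0, -0.0432, -0.0735, 0.0, 0.0, 0.0, 0.0, 20.0, -0.0411, -0.0816, 0.0, 0.0, 0.0, 0.0, 20.0] end cmd [0.5295 0.1342] ang -1.884
```

>>> {"method": "apply_moves", "body": {"plan": [-0.0078, -0.0032, 0, 0, 0, 0, 20, -0.0151, -0.0074, 0, 0, 0, 0, 20, -0.0219, -0.0125, 0, 0, 0, 0, 20, -0.0279, -0.0184, 0, 0, 0, 0, 20, -0.0331, -0.0251, 0, 0, 0, 0, 20, -0.0374, -0.0324, 0, 0, 0, 0, 20, -0.0407, -0.0401, 0, 0, 0, 0, 20, -0.0429, -0.0483, 0, 0, 0, 0, 20, -0.0441, -0.0566, 0, 0, 0, 0, 20, -0.0442, -0.0651, 0, 0, 0, 0, 20, -0.0432, -0.0735, 0, 0, 0, 0, 20, -0.0411, -0.0816, 0, 0, 0, 0, 20]}}

```text
time: 12.55
position: [0.5297, 0.1337, 0.2476]
orientation: [0.0, 0.707, 0.707, 0.0]
wrist_force: [2.6, 0.0, 6.8]
opening: 0.264
```

```bash
python3 meas.py w7 | egrep "^t|knob|bar"; python3 arc.py .5495 .196 .5295 .1342 .1 12
```

```text
t 12.6 pos [0.5288 0.134  0.2475] q [-2.000e-04  7.070e-01  7.072e-01  0.000e+00] j [ 0.127  0.431  1.806  0.     0.904 -1.444] F [0.2 0.2 8.5]
knobtop (929, array([525.5, 133.1]), array([19.8, 31.4]), 10.27, np.float64(0.2139)) min [0.5158 0.1159 0.211 ] max [0.5369 0.1479 0.2208]
bar (1325, array([606.4,  48. ]), array([ 13.9, 136.5]), 0.53, np.float64(0.1125)) min [ 0.5989 -0.0203  0.1073] max [0.6138 0.1162 0.1146]
[0.0023, -0.0061, 0.0, 0.0, 0.0, 0.0, 20.0, 0.0052, -0.0119, 0.0, 0.0, 0.0, 0.0, 20.0, 0.0086, -0.0174, 0.0, 0.0, 0.0, 0.0, 20.0, 0.0126, -0.0225, 0.0, 0.0, 0.0, 0.0, 20.0, 0.0171, -0.0272, 0.0, 0.0, 0.0, 0.0, 20.0, 0.0221, -0.0314, 0.0, 0.0, 0.0, 0.0, 20.0, 0.0274, -0.0351, 0.0, 0.0, 0.0, 0.0, 20.0, 0.0331, -0.0383, 0.0, 0.0, 0.0, 0.0, 20.0, 0.039, -0.0409, 0.0, 0.0, 0.0, 0.0, 20.0, 0.0452, -0.0429, 0.0, 0.0, 0.0, 0.0, 20.0, 0.0516, -0.0442, 0.0, 0.0, 0.0, 0.0, 20.0, 0.058, -0.0449, 0.0, 0.0, 0.0, 0.0, 20.0] end cmd [0.4846 0.1922] ang -3.084
```

>>> {"method": "apply_moves", "body": {"plan": [0.0023, -0.0061, 0, 0, 0, 0, 20, 0.0052, -0.0119, 0, 0, 0, 0, 20, 0.0086, -0.0174, 0, 0, 0, 0, 20, 0.0126, -0.0225, 0, 0, 0, 0, 20, 0.0171, -0.0272, 0, 0, 0, 0, 20, 0.0221, -0.0314, 0, 0, 0, 0, 20, 0.0274, -0.0351, 0, 0, 0, 0, 20, 0.0331, -0.0383, 0, 0, 0, 0, 20, 0.039, -0.0409, 0, 0, 0, 0, 20, 0.0452, -0.0429, 0, 0, 0, 0, 20, 0.0516, -0.0442, 0, 0, 0, 0, 20, 0.058, -0.0449, 0, 0, 0, 0, 20]}}

```text
time: 14.1
position: [0.4852, 0.1892, 0.2474]
orientation: [0.002, 0.706, 0.708, -0.002]
wrist_force: [4.4, -30.0, 9.3]
opening: 0.263
```

```bash
python3 meas.py w8 | egrep "^t|knob|bar"; python3 arc.py .5495 .196 .4846 .1922 .1 12
```

```text
t 14.15 pos [0.4851 0.1898 0.2474] q [ 0.0018  0.7065  0.7077 -0.0019] j [ 0.248  0.4    1.864 -0.007  0.88  -1.32 ] F [  2.3 -19.2   8.2]
knobtop (903, array([480.8, 183.8]), array([16.6, 24. ]), 43.64, np.float64(0.2139)) min [0.4719 0.1756 0.211 ] max [0.495  0.1976 0.2173]
[0.0065, -0.0, 0.0, 0.0, 0.0, 0.0, 20.0, 0.013, 0.0005, 0.0, 0.0, 0.0, 0.0, 20.0, 0.0193, 0.0018, 0.0, 0.0, 0.0, 0.0, 20.0, 0.0256, 0.0037, 0.0, 0.0, 0.0, 0.0, 20.0, 0.0316, 0.0061, 0.0, 0.0, 0.0, 0.0, 20.0, 0.0373, 0.0092, 0.0, 0.0, 0.0, 0.0, 20.0, 0.0427, 0.0128, 0.0, 0.0, 0.0, 0.0, 20.0, 0.0477, 0.017, 0.0, 0.0, 0.0, 0.0, 20.0, 0.0523, 0.0216, 0.0, 0.0, 0.0, 0.0, 20.0, 0.0563, 0.0266, 0.0, 0.0, 0.0, 0.0, 20.0, 0.0599, 0.0321, 0.0, 0.0, 0.0, 0.0, 20.0, 0.0629, 0.0378, 0.0, 0.0, 0.0, 0.0, 20.0] end cmd [0.5224 0.2551] ang -4.283
```

>>> {"method": "apply_moves", "body": {"plan": [0.0065, 0, 0, 0, 0, 0, 20, 0.013, 0.0005, 0, 0, 0, 0, 20, 0.0193, 0.0018, 0, 0, 0, 0, 20, 0.0256, 0.0037, 0, 0, 0, 0, 20, 0.0316, 0.0061, 0, 0, 0, 0, 20, 0.0373, 0.0092, 0, 0, 0, 0, 20, 0.0427, 0.0128, 0, 0, 0, 0, 20, 0.0477, 0.017, 0, 0, 0, 0, 20, 0.0523, 0.0216, 0, 0, 0, 0, 20, 0.0563, 0.0266, 0, 0, 0, 0, 20, 0.0599, 0.0321, 0, 0, 0, 0, 20, 0.0629, 0.0378, 0, 0, 0, 0, 20]}}

```text
time: 15.65
position: [0.5226, 0.2545, 0.2475]
orientation: [-0.0, 0.707, 0.707, -0.0]
wrist_force: [-0.8, -3.8, 8.2]
opening: 0.262
```

```bash
python3 meas.py w9 | egrep "^t|knob|bar"; python3 arc.py .5495 .196 .5224 .2551 .08 12
```

```text
t 15.7 pos [0.5233 0.2548 0.2475] q [ 1.000e-04  7.070e-01  7.072e-01 -0.000e+00] j [ 0.34   0.479  1.718 -0.     0.945 -1.231] F [ 0.2 -0.8  6. ]
knobtop (947, array([512.7, 253.5]), array([ 8.7, 23.8]), 0.08, np.float64(0.2139)) min [0.5083 0.2416 0.211 ] max [0.5171 0.2654 0.2173]
bar (1815, array([605.2,  93. ]), array([14. , 54.3]), 1.38, np.float64(0.1119)) min [0.5982 0.0657 0.106 ] max [0.6125 0.12   0.1146]
[0.002, 0.0048, 0.0, 0.0, 0.0, 0.0, 20.0, 0.0035, 0.0098, 0.0, 0.0, 0.0, 0.0, 20.0, 0.0047, 0.0148, 0.0, 0.0, 0.0, 0.0, 20.0, 0.0055, 0.02, 0.0, 0.0, 0.0, 0.0, 20.0, 0.0059, 0.0252, 0.0, 0.0, 0.0, 0.0, 20.0, 0.0058, 0.0304, 0.0, 0.0, 0.0, 0.0, 20.0, 0.0054, 0.0355, 0.0, 0.0, 0.0, 0.0, 20.0, 0.0045, 0.0407, 0.0, 0.0, 0.0, 0.0, 20.0, 0.0032, 0.0457, 0.0, 0.0, 0.0, 0.0, 20.0, 0.0015, 0.0506, 0.0, 0.0, 0.0, 0.0, 20.0, -0.0006, 0.0554, 0.0, 0.0, 0.0, 0.0, 20.0, -0.003, 0.06, 0.0, 0.0, 0.0, 0.0, 20.0] end cmd [0.5824 0.2521] ang 1.041
```

>>> {"method": "apply_moves", "body": {"plan": [0.002, 0.0048, 0, 0, 0, 0, 20, 0.0035, 0.0098, 0, 0, 0, 0, 20, 0.0047, 0.0148, 0, 0, 0, 0, 20, 0.0055, 0.02, 0, 0, 0, 0, 20, 0.0059, 0.0252, 0, 0, 0, 0, 20]}}

```text
time: 16.32
position: [0.5476, 0.2605, 0.2475]
orientation: [-0.0, 0.707, 0.707, -0.0]
wrist_force: [-2.3, -1.4, 8.7]
opening: 0.261
```

```bash
python3 - <<'E'
from h import *
o=arm.get_obs();print(o['position'].round(4),o['wrist_force'].round(1))
for c in("top","scene"):
    im,d=arm.read_camera(c);P=cloud(c,d);x,y,z=np.moveaxis(P,-1,0)
    hsv=cv2.cvtColor(im,cv2.COLOR_RGB2HSV);H,S,V=[hsv[...,i].astype(int) for i in range(3)]
    s=(H>8)&(H<20)&(S>150)&(z>.09)&(y<.09)&(x<.65)&(x>.55)&(y>-.1)&(d>0);print(c,s.sum(),P[s][:,1].min())
E
python3 arc.py .5495 .196 .5476 .2610 .04 12
```

```text
[0.5476 0.2605 0.2475] [-2.3 -1.4  8.7]
top 264 -0.005716238674087069
scene 223 -0.010402564376663759
[-0.0, 0.0026, 0.0, 0.0, 0.0, 0.0, 20.0, -0.0001, 0.0052, 0.0, 0.0, 0.0, 0.0, 20.0, -0.0003, 0.0078, 0.0, 0.0, 0.0, 0.0, 20.0, -0.0006, 0.0104, 0.0, 0.0, 0.0, 0.0, 20.0, -0.0009, 0.0129, 0.0, 0.0, 0.0, 0.0, 20.0, -0.0014, 0.0155, 0.0, 0.0, 0.0, 0.0, 20.0, -0.002, 0.018, 0.0, 0.0, 0.0, 0.0, 20.0, -0.0027, 0.0205, 0.0, 0.0, 0.0, 0.0, 20.0, -0.0035, 0.023, 0.0, 0.0, 0.0, 0.0, 20.0, -0.0044, 0.0255, 0.0, 0.0, 0.0, 0.0, 20.0, -0.0054, 0.0279, 0.0, 0.0, 0.0, 0.0, 20.0, -0.0065, 0.0302, 0.0, 0.0, 0.0, 0.0, 20.0] end cmd [0.5778 0.2545] ang 1.12
```

>>> {"method": "apply_moves", "body": {"plan": [0, 0.0026, 0, 0, 0, 0, 20, -0.0001, 0.0052, 0, 0, 0, 0, 20, -0.0003, 0.0078, 0, 0, 0, 0, 20]}}

```text
time: 16.8
position: [0.5553, 0.2603, 0.2475]
orientation: [-0.0, 0.707, 0.707, -0.0]
wrist_force: [-2.6, 0.0, 7.9]
opening: 0.265
```

Base is now (0.5554, 0.2607). I'll advance in two-row steps.

>>> {"method": "apply_moves", "body": {"plan": [-0.0003, 0.0026, 0, 0, 0, 0, 20, -0.0006, 0.0052, 0, 0, 0, 0, 20, -0.0011, 0.0077, 0, 0, 0, 0, 20]}}

```text
time: 17.18
position: [0.563, 0.2592, 0.2475]
orientation: [-0.0, 0.707, 0.707, -0.0]
wrist_force: [-1.5, 0.7, 8.3]
opening: 0.265
```

>>> {"method": "apply_moves", "body": {"plan": [-0.0006, 0.0025, 0, 0, 0, 0, 20, -0.0013, 0.005, 0, 0, 0, 0, 20, -0.002, 0.0075, 0, 0, 0, 0, 20]}}

```text
time: 17.55
position: [0.5679, 0.2581, 0.2473]
orientation: [-0.003, 0.707, 0.707, -0.003]
wrist_force: [-24.0, 8.3, 18.0]
opening: 0.264
```

>>> {"method": "apply_moves", "body": {"plan": [-0.0003, 0.001, 0, 0, 0, 0, 20, -0.0003, 0.001, 0, 0, 0, 0, 20, -0.0003, 0.001, 0, 0, 0, 0, 20]}}

```text
time: 17.92
position: [0.5679, 0.2582, 0.2473]
orientation: [-0.004, 0.707, 0.707, -0.003]
wrist_force: [-23.4, 8.0, 16.9]
opening: 0.26
```

```bash
python3 - <<'E'
from h import *
o=arm.get_obs();print(o['position'].round(4),o['wrist_force'].round(1),o['joint_pos'].round(2))
for c in("top","scene"):
    im,d=arm.read_camera(c);P=cloud(c,d);x,y,z=np.moveaxis(P,-1,0)
    hsv=cv2.cvtColor(im,cv2.COLOR_RGB2HSV);H,S,V=[hsv[...,i].astype(int) for i in range(3)]
    s=(H>8)&(H<20)&(S>150)&(z>.09)&(y<.09)&(x<.65)&(x>.55)&(y>-.1)&(d>0);print(c,s.sum(),P[s][:,1].min())
    print([ (r['score'],unproj(c,r['uv'],z=.106).round(4)) for r in arm.spot_point(c,"lock_tip")[:1]])
E
```

```text
[0.5679 0.2582 0.2473] [-23.4   8.   16.9] [ 0.32  0.54  1.61  0.    1.01 -1.25]
top 264 -0.005581160082376815
[(0.76, array([ 0.6053, -0.0095,  0.106 ]))]
scene 219 -0.008835653935381993
[(0.55, array([ 0.6042, -0.0092,  0.106 ]))]
```

The bar is at its stop: the force rose to 25 N with no further movement, and the tip is at world y ≈ −0.007 as expected. I'll ease back, release and rise.

>>> {"method": "apply_moves", "body": {"plan": [0.0005, -0.003, 0, 0, 0, 0, 20, 0.0005, -0.003, 0, 0, 0, 0, 30, 0.0005, -0.003, 0, 0, 0, 0, 60, 0.0005, -0.003, 0, 0, 0, 0, 60, 0.0005, -0.003, 0, 0, 0, 0, 60, 0.0005, -0.003, -0.04, 0, 0, 0, 60, 0.0005, -0.003, -0.08, 0, 0, 0, 60, 0.0005, -0.003, -0.12, 0, 0, 0, 60, 0.0005, -0.003, -0.15, 0, 0, 0, 60]}}

```text
time: 19.25
position: [0.5691, 0.2573, 0.399]
orientation: [0.0, 0.707, 0.707, 0.001]
wrist_force: [-0.3, -0.3, -0.1]
opening: 0.629
```

>>> {"method": "apply_moves", "body": {"plan": [-0.19, -0.018, 0, 0, 0, 0.5, 60, -0.19, -0.018, 0, 0, 0, 0.5, 60, -0.19, -0.018, 0, 0, 0, 0.5, 60, -0.19, -0.018, 0, 0, 0, 0.5, 60, -0.19, -0.018, 0, 0, 0, 0.5, 60, -0.19, -0.018, 0, 0, 0, 0.5, 60, -0.19, -0.018, 0, 0, 0, 0.5, 60, -0.19, -0.018, 0, 0, 0, 0.5, 60, -0.19, -0.018, 0, 0, 0, 0.5, 60, -0.19, -0.018, 0, 0, 0, 0.5, 60, -0.19, -0.018, 0, 0, 0, 0.5, 60]}}

```text
time: 20.62
position: [0.5511, 0.0673, 0.3972]
orientation: [-0.0, 1.0, 0.001, -0.0]
wrist_force: [-0.1, -0.1, 0.1]
opening: 0.632
```

```bash
python3 meas.py w10
```

```text
t 20.675 pos [0.5511 0.0673 0.3972] q [-0.e+00  1.e+00  8.e-04 -1.e-04] j [3.000e-03 2.990e-01 1.581e+00 0.000e+00 1.262e+00 1.000e-03] F [ 0.4 -0.1 -0.1]
gearbox (19333, array([549.8, 173.1]), array([151.1, 113.6]), 0.03, np.float64(0.1162)) min [0.4742 0.1163 0.11  ] max [0.6254 0.23   0.12  ]
armtop (2526, array([549.7, 197.7]), array([42.1, 34.7]), 88.57, np.float64(0.1628)) min [0.5323 0.1766 0.1534] max [0.5675 0.2183 0.165 ]
yelhigh (3797, array([562.8,  78.4]), array([86.5, 46.2]), 0.88, np.float64(0.4171)) min [0.5195 0.0557 0.3796] max [0.6057 0.1021 0.4253]
bluetop (5074, array([553.1, -25.5]), array([129.9,  57.4]), 0.31, np.float64(0.0986)) min [ 0.4882 -0.0545  0.093 ] max [0.6181 0.0033 0.103 ]
fin (270, array([553. , -26.9]), array([14.6, 13.4]), 89.92, np.float64(0.1388)) min [ 0.5463 -0.0342  0.133 ] max [ 0.5597 -0.0196  0.1413]
bar (2107, array([606.6,  54.2]), array([ 14. , 122.9]), 1.04, np.float64(0.1125)) min [ 0.5989 -0.0073  0.1061] max [0.6144 0.1156 0.1152]
```

View pics/w10.png

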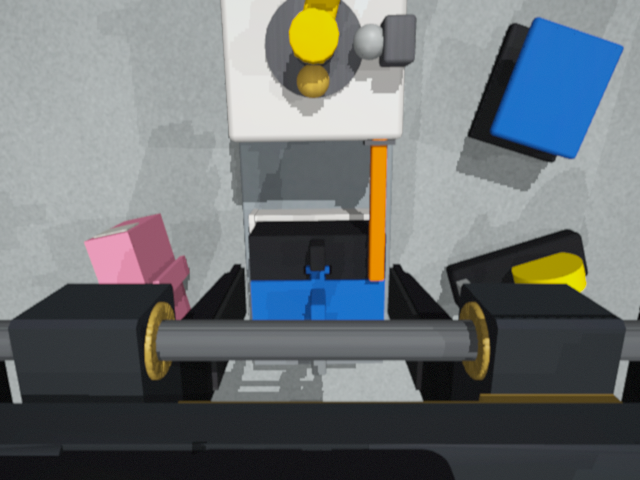

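The orange tip at (377,280) is just clear of the blue cartridge, whose fin is at (318,305) between the fingers in x. The pink look-alike is off at (130,260). Next I go over the fin and down.

>>> {"method": "apply_moves", "body": {"plan": [0.002, 0.05, 0.03, 0, 0, -0.005, 60, 0.002, 0.101, 0.06, 0, 0, -0.005, 60, 0.002, 0.101, 0.1, 0, 0, -0.005, 60, 0.002, 0.101, 0.13, 0, 0, -0.005, 60, 0.002, 0.101, 0.16, 0, 0, -0.005, 60, 0.002, 0.101, 0.18, 0, 0, -0.005, 60, 0.002, 0.101, 0.2, 0, 0, -0.005, 60, 0.002, 0.101, 0.214, 0, 0, -0.005, 60, 0.002, 0.101, 0.214, 0, 0, -0.005, 60], "grip_force": 35}}

```text
time: 21.8
position: [0.553, -0.0336, 0.1826]
orientation: [-0.0, 1.0, 0.008, -0.001]
wrist_force: [-1.0, 0.3, 0.2]
opening: 0.633
```

>>> {"method": "apply_moves", "body": {"plan": [0, 0, 0, 0, 0, 0, 30, 0, 0, 0, 0, 0, 0, 15, 0, 0, 0, 0, 0, 0, 8, 0, 0, 0, 0, 0, 0, 8, 0, 0, 0, 0, 0, 0, 8, 0, 0, 0, 0, 0, 0, 8], "grip_force": 35}}

```text
time: 22.55
position: [0.553, -0.0336, 0.1832]
orientation: [-0.0, 1.0, 0.008, -0.0]
wrist_force: [-1.3, -0.8, 1.2]
opening: 0.149
```

```bash
python3 meas.py w11; 
```

```text
t 22.6 pos [ 0.553  -0.0336  0.1832] q [-1.e-04  1.e+00  8.e-03 -2.e-04] j [-0.18   0.529  1.846  0.     0.767 -0.196] F [-2.1 -0.3  0.7]
yelhigh (2615, array([557. , -14.6]), array([52. , 44.8]), 41.01, np.float64(0.2056)) min [ 0.5232 -0.0407  0.1721] max [5.853e-01 1.000e-04 2.116e-01]
bluetop (14524, array([553.4, -16.5]), array([130.2,  38.8]), 0.91, np.float64(0.0986)) min [ 0.4882 -0.0369  0.093 ] max [0.6186 0.0031 0.103 ]
fin (1684, array([553.5, -34.8]), array([14.5, 30. ]), 0.14, np.float64(0.139)) min [ 0.5462 -0.0498  0.133 ] max [ 0.5607 -0.0198  0.1431]
bar (3390, array([606.4,  34.9]), array([14.3, 85.5]), 0.89, np.float64(0.1113)) min [ 0.5989 -0.0079  0.106 ] max [0.6139 0.0775 0.1146]
```

View pics/w11.png

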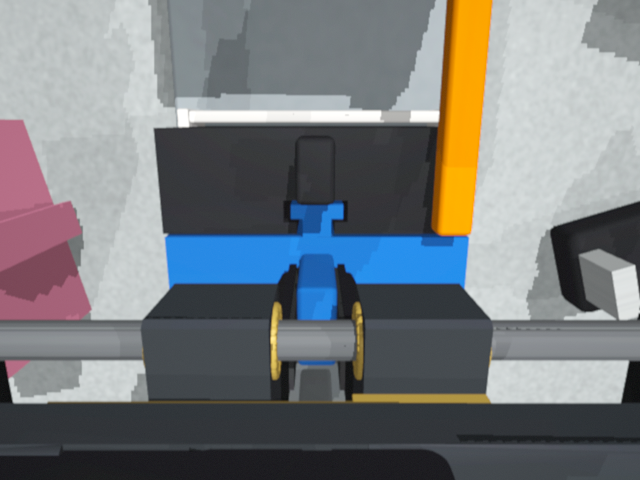

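The fin is gripped squarely (opening 14 mm), and the orange tip at (452,235) is beyond blue's edge. Next, a slow lift.

>>> {"method": "apply_moves", "body": {"plan": [0, 0, -0.003, 0, 0, 0, 8, 0, 0, -0.007, 0, 0, 0, 8, 0, 0, -0.012, 0, 0, 0, 8, 0, 0, -0.018, 0, 0, 0, 8, 0, 0, -0.024, 0, 0, 0, 8, 0, 0, -0.03, 0, 0, 0, 8], "grip_force": 45}}

```text
time: 23.35
position: [0.5531, -0.0336, 0.2137]
orientation: [-0.0, 1.0, 0.008, 0.0]
wrist_force: [-0.2, 0.4, -4.0]
opening: 0.143
```

```bash
python3 - <<'E'
from h import *
o=arm.get_obs();print(o['position'].round(4),o['wrist_force'].round(1),o['wrist_torque'].round(2))
M=arm.camera_model("wrist");im,d=arm.read_camera("wrist");P=cloud("wrist",d,M);x,y,z=np.moveaxis(P,-1,0)
hsv=cv2.cvtColor(im,cv2.COLOR_RGB2HSV);H,S,V=[hsv[...,i].astype(int) for i in range(3)]
b=(H>100)&(H<125)&(S>120)&(x>.48)&(x<.63)&(y>-.02)&(y<.03)&(z>.05);print('blue z',np.percentile(P[b][:,2],[10,50,90]).round(4))
k=(V<60)&(x>.5)&(x<.6)&(y>0)&(y<.025)&(d>0)&(z<.14);print('black z',np.percentile(P[k][:,2],[10,50,90]).round(4))
E
```

```text
[ 0.5531 -0.0336  0.2137] [-0.2  0.4 -4. ] [-0.1   0.04  0.  ]
blue z [0.1    0.1283 0.1298]
black z [0.0979 0.0988 0.1   ]
```

>>> {"method": "apply_moves", "body": {"plan": [0, 0, -0.01, 0, 0, 0, 8, 0, 0, -0.02, 0, 0, 0, 8, 0, 0, -0.03, 0, 0, 0, 8, 0, 0, -0.04, 0, 0, 0, 8, 0, 0, -0.05, 0, 0, 0, 8, 0, 0, -0.06, 0, 0, 0, 8, 0, 0, -0.07, 0, 0, 0, 8, 0, 0, -0.082, 0, 0, 0, 8, 0, 0, -0.095, 0, 0, 0, 8, 0, 0, -0.11, 0, 0, 0, 8, 0, 0, -0.12, 0, 0, 0, 8, 0, 0, -0.12, 0, 0, 0, 8]}}

```text
time: 24.9
position: [0.5532, -0.0336, 0.3341]
orientation: [0.0, 1.0, 0.008, 0.001]
wrist_force: [0.4, -0.5, -4.9]
opening: 0.142
```

```bash
python3 - <<'E'
from h import *
o=arm.get_obs();print(o['position'].round(4),o['wrist_force'].round(1),o['wrist_torque'].round(2),o['opening'])
for c in ("top","scene"):
    im,d=arm.read_camera(c);P=cloud(c,d);x,y,z=np.moveaxis(P,-1,0)
    hsv=cv2.cvtColor(im,cv2.COLOR_RGB2HSV);H,S,V=[hsv[...,i].astype(int) for i in range(3)]
    t=(H>40)&(H<90)&(S>90)&(z>.036)&(z<.055)&(y<-.2)&(y>-.46)&(x>.3)&(x<.6)&(d>0);print(c,'rim',rect(P,t))
    f=(H>40)&(H<90)&(S>90)&(z<.012)&(y<-.2)&(y>-.46)&(x>.3)&(x<.6)&(d>0);print('floor',rect(P,f))
    b=(H>100)&(H<125)&(S>120)&(x>.45)&(x<.65)&(y>-.1)&(y<.03)&(z>.05);print('blue z',np.percentile(P[b][:,2],[2,50,98]).round(4))
save('s2',im[150:450,180:580],2)
E
```

```text
[ 0.5532 -0.0336  0.3341] [ 0.4 -0.5 -4.9] [-0.09  0.08 -0.  ] 0.14233657620717372
top rim (731, array([ 443.6, -337.4]), array([198.1, 141.6]), 4.44, np.float64(0.0421))
floor (3926, array([ 442.6, -336.5]), array([195.5, 136.7]), 4.36, np.float64(0.0045))Traceback (most recent call last):
  File "<stdin>", line 8, in <module>
    return _quantile_unchecked(
        a, q, axis, out, overwrite_input, method, keepdims, weights)
    return _ureduce(a,
                    func=_quantile_ureduce_func,
    ...<5 lines>...
                    overwrite_input=overwrite_input,
                    method=method)
    r = func(a, **kwargs)
    result = _quantile(arr,
                       quantiles=q,
    ...<2 lines>...
                       out=out,
                       weights=wgt)
    slices_having_nans = np.isnan(arr[-1, ...])
                                  ~~~^^^^^^^^^
IndexError: index -1 is out of bounds for axis 0 with size 0
```

>>> {"method": "apply_moves", "body": {"plan": [-0.004, 0.01, 0, 0, 0, 0, 8, -0.012, 0.032, 0, 0, 0, 0, 8, -0.023, 0.062, 0, 0, 0, -0.005, 8, -0.036, 0.096, 0, 0, 0, -0.01, 8, -0.05, 0.132, 0, 0, 0, -0.02, 8, -0.064, 0.17, 0, 0, 0, -0.02, 8, -0.078, 0.206, 0, 0, 0, -0.02, 8, -0.091, 0.241, 0, 0, 0, -0.02, 8, -0.102, 0.271, 0, 0, 0, -0.02, 8, -0.11, 0.292, 0, 0, 0, -0.02, 8, -0.114, 0.302, 0, 0, 0, -0.02, 8, -0.114, 0.302, 0, 0, 0, -0.02, 8]}}

```text
time: 26.45
position: [0.4436, -0.3377, 0.3328]
orientation: [-0.0, 0.999, 0.039, -0.0]
wrist_force: [0.7, 0.2, -5.4]
opening: 0.144
```

>>> {"method": "apply_moves", "body": {"plan": [0, 0, 0.015, 0, 0, 0, 8, 0, 0, 0.033, 0, 0, 0, 8, 0, 0, 0.053, 0, 0, 0, 8, 0, 0, 0.073, 0, 0, 0, 8, 0, 0, 0.09, 0, 0, 0, 8, 0, 0, 0.103, 0, 0, 0, 8, 0, 0, 0.113, 0, 0, 0, 8, 0, 0, 0.12, 0, 0, 0, 8, 0, 0, 0.12, 0, 0, 0, 8]}}

```text
time: 27.58
position: [0.444, -0.3373, 0.2129]
orientation: [-0.0, 0.999, 0.039, -0.0]
wrist_force: [-0.7, -0.4, -4.2]
opening: 0.143
```

```bash
python3 - <<'E'
from h import *
o=arm.get_obs();print(o['time'],o['position'].round(4),o['orientation'].round(4),o['wrist_force'].round(1),o['opening'])
im,d=arm.read_camera("scene");save('s2',im[150:450,150:550],2)
E
```

```text
27.575 [ 0.444  -0.3373  0.2129] [-2.000e-04  9.992e-01  3.940e-02 -1.000e-04] [-0.7 -0.4 -4.2] 0.14325960313614727
```

View pics/s2.png

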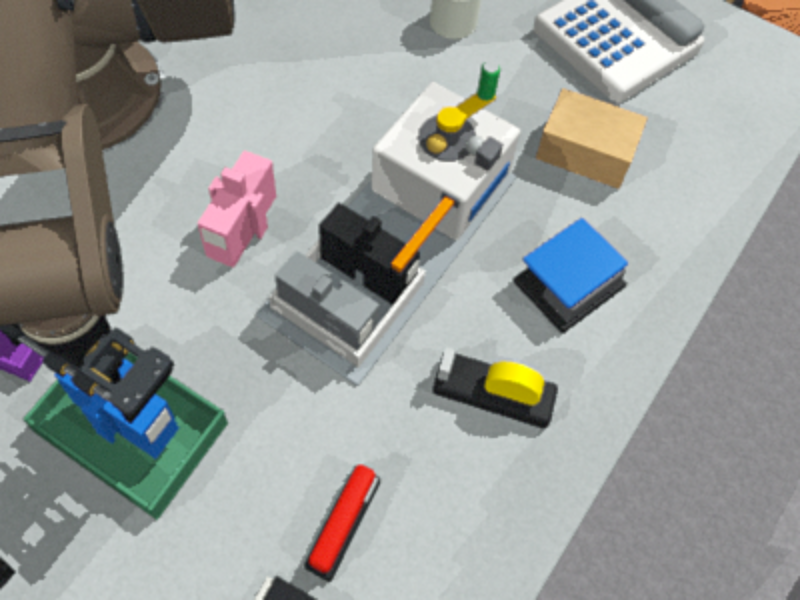

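The blue cartridge hangs over the green tray at (110,400), both neighbours are still in the bay, and the bar is drawn back at (425,235). Lowering slowly.

>>> {"method": "apply_moves", "body": {"plan": [0, 0, 0.008, 0, 0, 0, 8, 0, 0, 0.016, 0, 0, 0, 8, 0, 0, 0.022, 0, 0, 0, 8, 0, 0, 0.026, 0, 0, 0, 8, 0, 0, 0.029, 0, 0, 0, 8, 0, 0, 0.03, 0, 0, 0, 8, 0, 0, 0.03, 0, 0, 0, 8]}}

```text
time: 28.5
position: [0.444, -0.3374, 0.1832]
orientation: [-0.0, 0.999, 0.039, 0.0]
wrist_force: [-0.4, -0.1, -4.5]
opening: 0.147
```

>>> {"method": "apply_moves", "body": {"plan": [0, 0, 0.001, 0, 0, 0, 8, 0, 0, 0.0015, 0, 0, 0, 8, 0, 0, 0.0015, 0, 0, 0, 8]}}

```text
time: 28.88
position: [0.444, -0.3374, 0.1817]
orientation: [-0.0, 0.999, 0.039, 0.0]
wrist_force: [-0.8, -0.9, -4.8]
opening: 0.146
```

>>> {"method": "apply_moves", "body": {"plan": [0, 0, 0.0005, 0, 0, 0, 8, 0, 0, 0.001, 0, 0, 0, 8, 0, 0, 0.001, 0, 0, 0, 8]}}

```text
time: 29.25
position: [0.4439, -0.3374, 0.1812]
orientation: [0.0, 0.999, 0.039, 0.0]
wrist_force: [-2.4, 0.6, 4.8]
opening: 0.144
```

Contact: Fz went from −4.8 to +4.8 N. Releasing and retreating straight up.

>>> {"method": "apply_moves", "body": {"plan": [0, 0, -0.0003, 0, 0, 0, 16, 0, 0, -0.0003, 0, 0, 0, 30, 0, 0, -0.0003, 0, 0, 0, 50, 0, 0, -0.0003, 0, 0, 0, 50, 0, 0, -0.0003, 0, 0, 0, 50, 0, 0, -0.02, 0, 0, 0, 50, 0, 0, -0.05, 0, 0, 0, 50, 0, 0, -0.1, 0, 0, 0, 50, 0, 0, -0.15, 0, 0, 0, 50, 0, 0, -0.2, 0, 0, 0, 50, 0, 0, -0.2, 0, 0, 0, 50]}}

```text
time: 30.62
position: [0.4443, -0.3377, 0.3843]
orientation: [0.002, 0.999, 0.039, 0.002]
wrist_force: [0.4, 0.2, -0.4]
opening: 0.525
```

```bash
python3 - <<'E'
from h import *
o=arm.get_obs();print(o['time'],o['position'].round(4),o['wrist_force'].round(1))
M=arm.camera_model("wrist");im,d=arm.read_camera("wrist");save('w12',im);P=cloud("wrist",d,M);x,y,z=np.moveaxis(P,-1,0)
hsv=cv2.cvtColor(im,cv2.COLOR_RGB2HSV);H,S,V=[hsv[...,i].astype(int) for i in range(3)]
b=(H>100)&(H<125)&(S>120)&(x>.34)&(x<.55)&(y>-.42)&(y<-.25)&(d>0)
print('top',rect(P,b&(abs(z-.096)<.006)),'fin',rect(P,b&(abs(z-.137)<.006)))
for c in("scene","top"):
    im,d=arm.read_camera(c);P=cloud(c,d);x,y,z=np.moveaxis(P,-1,0)
    hsv=cv2.cvtColor(im,cv2.COLOR_RGB2HSV);H,S,V=[hsv[...,i].astype(int) for i in range(3)]
    s=(H>8)&(H<20)&(S>150)&(z>.09)&(y<.09)&(x<.65)&(x>.55)&(y>-.1)&(d>0);print(c,'bar tip',P[s][:,1].min())
E
```

```text
30.625 [ 0.4443 -0.3377  0.3843] [ 0.4  0.2 -0.4]
top (6980, array([ 444.8, -339.2]), array([130.2,  72.1]), 4.18, np.float64(0.0967)) fin (653, array([ 444.7, -339. ]), array([13.8, 29.7]), 4.62, np.float64(0.1373))
scene bar tip -0.009566331209596657
top bar tip -0.00573249984600209
```

View pics/w12.png

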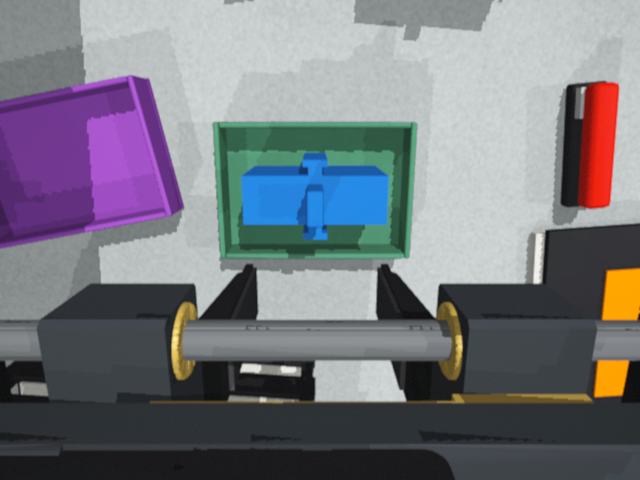

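The blue cartridge stands upright and centred at (315,195) in the green tray, and the gripper is clear of it. Handing in.

```bash
python3 -c "
from station import arm; print(arm.job_done())"
```

```text
the job is handed in; nothing more can be done
None
```

The crank is wound to its stop, the blue cartridge stands upright in the green return tray, and the job is handed in at about 31 s of the 72 s allowed. `job_done()` gives no verdict, so what follows is only what I measured.

- **Crank:** I wound it about 9.85 rad clockwise in even steps, through both heavy points. At the stop the knob stopped moving while the push rose to about 25 N. I did not measure knob speed directly, but the commanded pace never went above about 0.07 m/s.
- **Lock bar:** The wrist camera put the tip at world y = −0.007 to −0.008 m, where the stop should be at about −0.007 m. The two fixed cameras disagreed slightly (−0.006 and −0.0096 m). That scatter was there before winding too, so the 2 mm limit on the tip rests mainly on the firm stop and the wrist reading.
- **Lift:** The cartridge came straight up with only 4–5 N on the wrist. The black neighbour's top stayed at its original height 30 mm into the lift. Both neighbours looked seated in the later picture, but I did not measure the grey one.
- **Placing:** I lowered the cartridge until it touched (wrist force went from −4.8 to +4.8 N), then let go. Its fin is at (0.4447, −0.339) m and the tray centre at about (0.444, −0.338) m. Both are turned by about 4.5°, and the cartridge top is 97 mm above the table, as it should be on the tray floor.
- **Robot:** The gripper was about 20 cm clear above the cartridge with no load on the wrist.

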